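# Punch-mark a tube on the bench lever press

### The arm

A 6-joint arm with a two-finger parallel gripper is mounted at the origin on the work surface. World frame = base frame: x ahead of the robot, y to its left, z up, the work surface at z = 0. Lengths are in mm, angles in rad, forces in N, time in s.
With the tool pointing down it reaches from about 300 to 775 mm from the base axis. Payload 14.6 kg.
Tool frame: the origin (TCP) lies midway between the tips of the shut fingers; the grasp point (between the pads) lies 19 mm behind it (manip.grasp_offset is the distance from the TCP to the grasp point, in mm); z points along the fingers, y is the line along which they close (so a half turn about z gives the same grasp; the last joint's range is limited). The gripper opens to 94 mm and grips with 3 to 60 N. Pads are 16 mm wide; open, the fingers measure 119 mm over their backs; the gripper's body (75 mm by 177 mm) begins 78 mm behind the grasp point.
Start: joints at [1.278, 0.3, 1.521, -0, 1.321, -0.067], TCP at [123.135, 536.029, 165.946] pointing down, gripper open.
Joint ranges: [-3.03, 3.03], [-0.79, 2.21], [0.23, 2.52], [-1.04, 4.18], [0, 3.07], [-2.55, 2.55]. Speed limits (rad/s): [2.22, 2.22, 2.57, 3.14, 3.14, 3.14].

### API

Orientations are given as [roll, pitch, yaw] about the fixed x, y, z axes, in that order (R = Rz(yaw) Ry(pitch) Rx(roll)).
In Python, from cell import manip, viewer gives the robot as it stands. The module is installed in compiled form; this text tells all that it offers.
- The arm moves only by the tool move_arm, never from a script. Its argument "moves" is a list of rows, each a list of 4 numbers: the shift along the tool's x, y, z in m, then the turn about the tool's z in rad. A call has 1 to 12 rows; each row is the pose to reach, as a shift and turn from the pose commanded when the call began, along the tool's axes at that moment; what a row does not reach only later rows make up. A row lasts 1/10 s, in which the tool goes at most 50 mm and 8.59 degrees, less where a joint would pass 70% of its speed; a pose out of reach is approached as far as the arm can. A call with a gripper value outside its range is refused whole. "jaw" is the finger opening in m, from 0 to 0.094, set as the call begins (left out, the last holds). The fingers move at their own pace and stop on an object; "squeeze" is the grip in N (left out, the last holds). Time passes only in rows, so rows that repeat a pose let the fingers close. It gives the time, the measured TCP pose, the force, the opening and the grip force at its end, in the units of the state.
- manip.read_state(): the state, without advancing time (a new reading comes with each control period).
- viewer.camera(name): name is "scene" or "top" or "wrist"; returns a dict with "frame" (384x512x3 uint8, blue, green, red), "z_map" (384x512 float32, mm along the optical axis (not along the pixel's ray), 0 where there is no reading), "fx", "fy", "cx", "cy" (pixels), "D" ([k1, k2, p1, p2, k3] as OpenCV has them; the pictures are not rectified), "origin" and "orientation" of the camera in the world. Camera axes: x right, y down, z forward; pixel columns grow to the right and rows downward; lengths in mm; the calibration is good to about 2 mm. A picture is of the moment at which its call begins.
- manip.sign_off(): hands the job in; it is judged then, once.
The state is a dict: "clock": time; "joints": joint angles; "qd": joint speeds; "effort": joint torques, N m; "eef_pos": TCP position; "eef_rot": TCP orientation; "wrist_force": force on the tool from outside, world axes, zero at the start; "moment": the same for the moment, N m; "finger_gap": finger opening in mm; "finger_force": force on a finger pad.
Only numpy, scipy, OpenCV 4.12 (cv2) and the standard library are available. Lean on these libraries where they do the work, as an engineer would, in place of code of your own. Each camera call takes 0.05 s, during which the arm holds its last target. There are 200 camera calls.

### The job

Punch-mark the steel tube lying in the red press: swing the blue-tipped keeper bar shut over the tube until it has clicked past its ball, then pull the lever down by its black knob until the punch bears firmly on the tube, with about 12 N more pull at the knob than the free-moving lever needs, and hold that for a second. Then ease the lever slowly, under control, all the way back up to its rest before letting go. Leave the keeper shut and the tube in its cradle, do not dent the tube by pulling much harder, and do not disturb the other things on the bench.

Things in the scene. Friction and masses are not known exactly. Their poses are not given: they have to be found in the camera images.
- press: Red bench press, fixed; place and yaw differ each time (turned clockwise 0.5 to 0.95 rad). Origin on the bench top below the punch. Sizes here are mm in its frame: z up, at yaw 0 x away from the robot. Base x -110..80, y -120..150, 16 thick; column and cheeks x -35..35, y 70..125, 160 high, carry lever and ram. A steel V-cradle holds the tube along x. Keeper hinge post: x -55, y 60.
- guard_edge (a point): Middle of the -x edge of a fixed, level, clear plastic guard with yellow rim over the keeper: x -88..-20, y -88..121, z 146..154 of the press (this point x -88, y 15, z 150). An upright tool cannot finish shutting the keeper: reach in under it from the press's -x side, tool leaning 30 to 45 degrees from vertical, fingers pointing forward (press +x) and down.
- lever (a joint): Lever angle, rad: 0 = at rest (raised 0.33 rad above level), grows as the knob is pulled down, stops at 0.56. A return spring and slight drag resist: moved slowly and freely, the pull at the knob rises from about 5 N to 8 N, roughly 5 to 8 N per rad. Let go early it snaps up; easing back must stay below 1.2 rad/s (0.3 m/s at the knob).
- lever_grip (a point): Centre of the black ball knob, 36 in diameter, on a 14 thick rod at the lever's end, 250 from its pivot; about 216 above the bench at rest. The lever lies along the press's -y and swings in its y-z plane. The knob can be pinched from above at its middle, fingers closing along the press's x; it turns between the fingers as it swings. Squeeze firmly (60 N or so), or it may slip.
- lever_hinge (a point): The lever's pivot axis: x 0, y 90, z 135 of the press; the axis runs along the press's x.
- punch: Sprung punch in a steel ram that the lever drives straight down, 90 mm per rad. Origin at the ram's top, 150 above the bench at rest. A brass bit's tip is 38 to 48 below the origin, set differently each time, not reported: it meets the tube at lever 0.27 to 0.39 rad, to be felt. Then the punch gives 1 mm per 10 N, 8 mm at most: about 1.3 N more at the knob per mm of pull.
- bit_seat (a point): Where the punch meets the tube: on top of the tube, x 0, y 0, z 77 of the press. A mark needs at least 20 N between punch and tube (7 N at the knob above the free pull), held 0.5 s, with the keeper shut. 60 N (22 N at the knob above the free pull) dents the tube and spoils it.
- keeper (a joint): Keeper bar angle about its upright hinge, rad: 0 = shut (across the tube, along the press's -y from its hinge); grows as it opens towards the press's -x; starts 0.5 to 0.85. Light friction; between about 0.14 and 0.05 a lump under the bar rides over the sprung ball (up to about 10 N at the push point), then it clicks in and stops at 0. Shut means under 0.05.
- keeper_push (a point): Point on the keeper bar's centre line, 105 from its hinge, at mid height (90 above the bench), in its blue tip. The bar is 16 thick, 20 high (80 to 100 above the bench), reaches 140 from the hinge. Push it shut here with closed fingertips on its open side (press -x); fingertips kept 82 or more above the bench clear the tube and the catch post.
- keeper_hinge (a point): The keeper's upright hinge axis at the bar's mid height: x -55, y 60, z 90 of the press.
- catch (a point): Top of the brass sprung ball of the keeper's catch, 78 above the bench, on a red post at x -73..-43, y -75..-55 of the press, 68 high, right of the tube.
- tube: Loose steel tube to be marked, 34 in diameter, 150 long, 0.3 kg, lying in the V-cradle along the press's x. Origin at its middle, on its axis, 60 above the bench; its top is 77 above the bench, 3 below the keeper bar.
- offcut: Bystander: short steel tube offcut standing on end, 48 in diameter, 60 high; origin at the centre of its underside. Leave alone.
- oil_can: Bystander: blue can, 52 in diameter, 130 high; origin at the centre of its underside. Leave alone.
- wrench: Bystander: steel wrench lying flat, 160 long; origin under its middle. Leave alone.
Not all that is in view belongs to the job. Of the things that look like the tube, the middle-sized one is meant.

How it is judged (in metres and radians):
On the way, in this order (a step that is already met when the one before it is completed fails the run):
1. the keeper is swung shut past its detent, the punch still clear of the tube (value of joint keeper below 0.05 rad and contact force between punch and tube below 0.5 N), for 0.2 s.
2. with the keeper shut, the punch bears on the tube with at least 20 N for half a second (value of joint keeper below 0.05 rad and contact force between punch and tube above 20 N), for 0.5 s.
3. the lever is back up at its rest (value of joint lever below 0.04 rad), for 0.2 s.
At the end, for the whole second after the job is handed in: The keeper is shut (under 0.05 rad), the lever is at rest at the top (under 0.04 rad) and still, the punch is off the tube, and the tube lies in its cradle within 15 mm of where it started, along the press within 0.1 rad (all of step 1 and value of joint lever between -0.05 and 0.04 rad and distance of tube from where it was at the start of the episode below 0.015 m and height (world z) of tube above 0.055 m and angle between the x axis of tube and the x axis of press, either way round below 0.1 rad and linear speed of tube below 0.02 m/s and velocity of joint lever between -0.1 and 0.1 rad/s); the robot touches nothing.
It fails at once if the lever snaps or is flung back faster than 1.2 rad/s (velocity of joint lever below -1.2 rad/s).
It fails at once if the tube is dented: punch on tube above 60 N (contact force between punch and tube above 60 N).
It fails at once if the tube is knocked out of place (more than 30 mm) (distance of tube from where it was at the start of the episode above 0.03 m).
It fails at once if a bystander is moved more than 30 mm or tipped over (distance of any of offcut, oil_can, wrench from where it was at the start of the episode above 0.03 m or angle between any of offcut, oil_can's own z axis and vertical above 0.5 rad).
It also fails if it takes over 69 s, if anything falls off the work surface, if the arm or the gripper's body presses on something with over 40 N, if the wrist force passes 120 N, or if a joint passes its speed limit or range.

## Working session

There is one attempt and no reset: what is moved stays moved. The work goes in short steps, Python scripts to look and compute and a tool call to move; the robot and the scene stay as the last step left them, time stands still between calls to the robot, and variables do not carry over. Pictures are saved under pics/ and viewed, at most 10 in all, crops included, and the job is handed in when it is done.

Besides the shell and the picture viewer there is one more tool, called after "Emit:" by a JSON object that holds its "api" and its "payload". move_arm: Moves the arm, as the interface text tells. Its arguments: {"type":"object","properties":{"moves":{"type":"array"},"jaw":{"type":"number"},"squeeze":{"type":"number"}},"required":["moves"]}

```bash
mkdir -p pics
python3 - <<'E'
from cell import manip, viewer
import cv2,numpy as np,pickle
s=manip.read_state(); print(s)
for n in ["scene","top"]:
    c=viewer.camera(n); pickle.dump(c,open(n+".pkl","wb")); cv2.imwrite(f"pics/{n}0.png",c["frame"])
    print(n,c["origin"],c["orientation"],c["fx"],c["fy"],c["cx"],c["cy"],c["D"])
E
```

```text
{'clock': 0.0, 'joints': array([ 1.27837159e+00,  3.00495564e-01,  1.52155277e+00,  2.08738046e-05,
        1.32069284e+00, -6.66054894e-02]), 'qd': array([ 0.00068434, -0.00031913,  0.00019254, -0.00039642, -0.00052819,
        0.00150492]), 'effort': array([ 9.79449615e-04, -5.31799829e+01, -3.52746570e+01,  7.09049148e-02,
        2.43029022e-02, -6.33859395e-05]), 'eef_pos': array([123.06225593, 535.75342624, 165.38491249]), 'eef_rot': array([-3.14044803e+00, -9.66144661e-05,  2.91576817e+00]), 'wrist_force': array([-0.37104751, -0.98630229,  0.42631104]), 'moment': array([-0.00718555, -0.04919258,  0.01383609]), 'finger_force': 0.0, 'finger_gap': 94.02149282488648}
scene [976.10298206 280.04703105 969.89859431] [-2.6033682  -0.01224963  2.11254106] 383.4096367348781 383.4096367348781 260.84840247326366 186.98345908632882 [-0.04004445  0.          0.          0.          0.        ]
top [ 459.09566919   23.00397949 1113.33979213] [-3.02396302e+00  2.78515424e-03 -1.56465291e+00] 401.39466898738397 401.39466898738397 255.3614495493383 193.8321844819204 [0.02929006 0.         0.         0.         0.        ]
```

View pics/scene0.png

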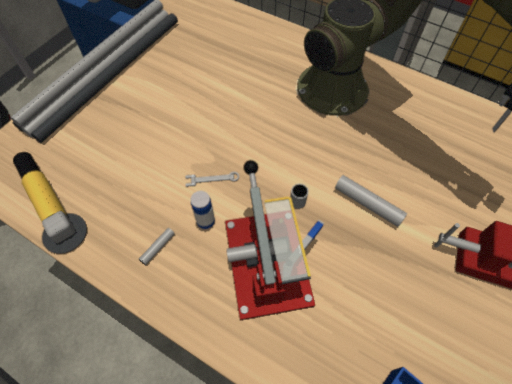

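View pics/top0.png

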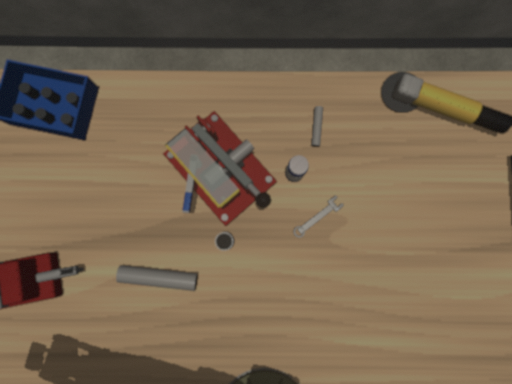

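Scene: the press is at about (270,255), its knob at (251,168), the keeper's blue tip at (315,232), with the yellow-rimmed guard at (290,240). Top view: knob (263,200), blue tip (188,202), guard (202,170).

There are three tube-like things in the scene view: a short thin bar (157,246), the tube in the press (242,253) and a long thick one (370,200). The middle-sized one, lying in the press cradle, is the one meant.

```bash
cat > h.py <<'E'
import cv2,numpy as np,pickle
from scipy.spatial.transform import Rotation as R
def load(n): return pickle.load(open(n+".pkl","rb"))
def rays(c,px):
    K=np.array([[c["fx"],0,c["cx"]],[0,c["fy"],c["cy"]],[0,0,1]])
    u=cv2.undistortPoints(np.float64(px).reshape(-1,1,2),K,np.float64(c["D"])).reshape(-1,2)
    d=np.c_[u,np.ones(len(u))]
    return np.float64(c["origin"]),d@R.from_euler("xyz",c["orientation"]).as_matrix().T
def plane(c,px,z):
    o,d=rays(c,px); return o+d*((z-o[2])/d[:,2])[:,None]
def depth(c,px):
    o,d=rays(c,px); p=np.int32(px).reshape(-1,2); return o+d*c["z_map"][p[:,1],p[:,0]][:,None]
def tri(c1,p1,c2,p2):
    o1,d1=rays(c1,p1);o2,d2=rays(c2,p2);d1=d1[0];d2=d2[0]
    t=np.linalg.lstsq(np.c_[d1,-d2],o2-o1,rcond=None)[0]
    a=o1+t[0]*d1;b=o2+t[1]*d2; return (a+b)/2,np.linalg.norm(a-b)
def pix(m): return np.argwhere(m)[:,::-1].astype(float)
E
cat > m.py <<'E'
from h import *
S,T=load("scene"),load("top")
roi={"scene":(215,155,335,325),"top":(155,100,290,235)}
out={}
for n,c in(("scene",S),("top",T)):
    f=c["frame"];hsv=cv2.cvtColor(f,cv2.COLOR_BGR2HSV);x0,y0,x1,y1=roi[n]
    M=np.zeros(f.shape[:2],bool);M[y0:y1,x0:x1]=1
    H,s,v=[hsv[...,i].astype(int) for i in range(3)]
    blue=M&(H>100)&(H<130)&(s>120)&(v>60)
    yel=M&(H>22)&(H<32)&(s>150)&(v>120)
    red=M&((H<6)|(H>174))&(s>150)&(v>50)
    kn=M&(v<45); k=pix(kn)
    kc={"scene":(251,168),"top":(263,200)}[n]; k=k[np.hypot(*(k-kc).T)<12]
    kr=cv2.minEnclosingCircle(k.astype(np.float32))
    b=pix(blue); lab=cv2.connectedComponentsWithStats(blue.astype(np.uint8))
    print(n,"knob",k.mean(0),kr,len(k),"plane216",plane(c,[k.mean(0)],216)[0].round(1))
    for i in range(1,lab[0]):
        if lab[2][i,4]>15:print(" blue",lab[3][i],lab[2][i])
    P=depth(c,b); print(" blue depth pts med",np.median(P,0).round(1), np.percentile(P[:,2],[5,50,95]).round(0))
    y=pix(yel); Py=plane(c,y,152)[:,:2]; r=cv2.minAreaRect(Py.astype(np.float32)); print(" yellow",len(y),r)
    rr=pix(red); Pr=depth(c,rr); g=np.abs(Pr[:,2]-16)<6; r=cv2.minAreaRect(Pr[g][:,:2].astype(np.float32)); print(" red base",g.sum(),r)
    out[n]=k.mean(0)
print(tri(S,out["scene"],T,out["top"]))
E
python3 m.py
```

```text
scene knob [250.43902439 166.94308943] ((250.5, 167.1666717529297), 6.3465728759765625) 123 plane216 [551.2   6.4 216. ]
 blue [315.10784314 229.32352941] [309 222  13  16 102]
 blue depth pts med [561.8 200.  101.7] [ 97. 102. 104.]
 yellow 32 ((617.1395263671875, 178.98785400390625), (193.9870147705078, 4.1982574462890625), 41.533470153808594)
 red base 2701 ((664.4465942382812, 125.63150024414062), (268.9627685546875, 187.31239318847656), 41.686954498291016)
top knob [262.26890756 199.70588235] ((262.18316650390625, 199.69801330566406), 6.412191867828369) 119 plane216 [551.9  10.6 216. ]
 blue [186.92307692 201.09230769] [184 194   7  15  65]
 blue depth pts med [559.4 199.9 100.9] [ 98. 101. 104.]Traceback (most recent call last):
  File "m.py", line 20, in <module>
    y=pix(yel); Py=plane(c,y,152)[:,:2]; r=cv2.minAreaRect(Py.astype(np.float32)); print(" yellow",len(y),r)
                   ~~~~~^^^^^^^^^
  File "h.py", line 10, in plane
    o,d=rays(c,px); return o+d*((z-o[2])/d[:,2])[:,None]
        ~~~~^^^^^^
  File "h.py", line 6, in rays
    u=cv2.undistortPoints(np.float64(px).reshape(-1,1,2),K,np.float64(c["D"])).reshape(-1,2)
      ~~~~~~~~~~~~~~~~~~~^^^^^^^^^^^^^^^^^^^^^^^^^^^^^^^^^^^^^^^^^^^^^^^^^^^^^
cv2.error: OpenCV(4.12.0) /io/opencv/modules/calib3d/src/undistort.dispatch.cpp:347: error: (-215:Assertion failed) CV_IS_MAT(_src) && CV_IS_MAT(_dst) && (_src->rows == 1 || _src->cols == 1) && (_dst->rows == 1 || _dst->cols == 1) && _src->cols + _src->rows - 1 == _dst->rows + _dst->cols - 1 && (CV_MAT_TYPE(_src->type) == CV_32FC2 || CV_MAT_TYPE(_src->type) == CV_64FC2) && (CV_MAT_TYPE(_dst->type) == CV_32FC2 || CV_MAT_TYPE(_dst->type) == CV_64FC2) in function 'cvUndistortPointsInternal'
```

```bash
sed -i 's/yel=M&.*/yel=M\&(H>18)\&(H<36)\&(s>130)\&(v>90)/' m.py; sed -i 's/^    y=pix(yel);/    y=pix(yel)\n    if len(y)>4:/' m.py
sed -i 's/^    if len(y)>4: Py=\(.*\)$/    if len(y)>4: Py=\1/; s/    rr=pix/    rr=pix/' m.py; python3 m.py
cat >> m.py <<'E'
# refine: base edges both views via plane z=16 + knob
E
python3 - <<'E'
from h import *
for n in("scene","top"):
    f=load(n)["frame"]; a=(220,155,330,320) if n=="scene" else (160,105,285,235)
    cr=cv2.resize(f[a[1]:a[3],a[0]:a[2]],None,fx=3.5,fy=3.5,interpolation=cv2.INTER_CUBIC)
    cv2.imwrite(f"pics/{n}_crop.png",cr)
E
```

```text
scene knob [250.43902439 166.94308943] ((250.5, 167.1666717529297), 6.3465728759765625) 123 plane216 [551.2   6.4 216. ]
 blue [315.10784314 229.32352941] [309 222  13  16 102]
 blue depth pts med [561.8 200.  101.7] [ 97. 102. 104.]
 yellow 259 ((610.3818969726562, 169.42510986328125), (211.22625732421875, 60.77061462402344), 57.87766647338867)
 red base 2701 ((664.4465942382812, 125.63150024414062), (268.9627685546875, 187.31239318847656), 41.686954498291016)
top knob [262.26890756 199.70588235] ((262.18316650390625, 199.69801330566406), 6.412191867828369) 119 plane216 [551.9  10.6 216. ]
 blue [186.92307692 201.09230769] [184 194   7  15  65]
 blue depth pts med [559.4 199.9 100.9] [ 98. 101. 104.]
 yellow 157 ((609.2449951171875, 169.31390380859375), (206.1898956298828, 58.115848541259766), 58.64564514160156)
 red base 1777 ((662.416748046875, 126.96469116210938), (262.8567810058594, 183.44210815429688), 41.50731658935547)
(array([552.36648096,   9.12187213, 219.25694519]), np.float64(3.3320407217050807))
```

View pics/scene_crop.png

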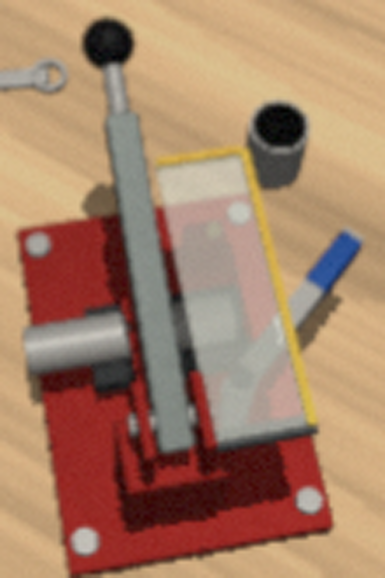

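View pics/top_crop.png

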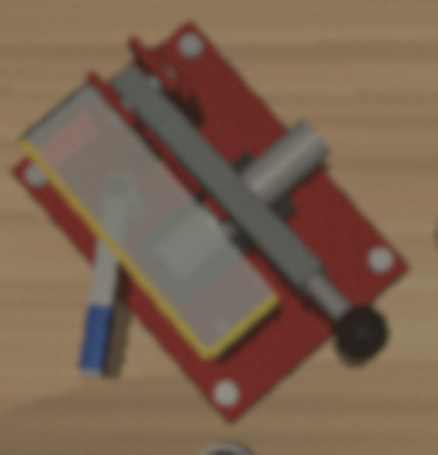

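The crops confirm it: the middle-sized tube is in the cradle, under the guard and lever. The blue tip is out past the yellow rim, at (350,243) in the scene crop. The press origin comes out at about (662,105) with yaw about -0.845. The predicted knob position, (552,8), matches the triangulated one.

The rows have no tilt axis, so I'll test whether over-reaching leans the tool along the press's +x azimuth. I'll move round there first.

Emit:
{"api": "move_arm", "payload": {"moves": [[-0.05,-0.06,-0.03,0.1],[-0.1,-0.12,-0.06,0.2],[-0.15,-0.18,-0.09,0.3],[-0.2,-0.23,-0.1,0.4],[-0.25,-0.29,-0.1,0.5],[-0.3,-0.35,-0.1,0.62],[-0.35,-0.41,-0.1,0.62],[-0.39,-0.46,-0.1,0.62],[-0.39,-0.46,-0.1,0.62],[-0.39,-0.46,-0.1,0.62],[-0.39,-0.46,-0.1,0.62],[-0.39,-0.46,-0.1,0.62]], "jaw": 0}}

```text
clock: 1.3
eef_pos: [393.1, 12.9, 265.2]
eef_rot: [3.141, 0.0, 2.295]
wrist_force: [1.5, 0.9, 0.4]
finger_gap: 2.0
finger_force: 0.0
```

```bash
cat >> h.py <<'E'
O=np.array([662.1,105.1,0]);psi=0.845
X=np.array([np.cos(psi),-np.sin(psi),0]);Y=np.array([np.sin(psi),np.cos(psi),0])
PR=np.c_[X,Y,[0,0,1]]
def W(x,y,z): return O+PR@[x,y,z]
def st():
    from cell import manip
    s=manip.read_state();T=R.from_euler("xyz",s["eef_rot"]).as_matrix()
    print("t %.2f"%s["clock"],"pos",s["eef_pos"].round(1),"press",(PR.T@(s["eef_pos"]-O)).round(1),"j",s["joints"].round(3))
    print(" toolax in press: x",(PR.T@T[:,0]).round(3),"y",(PR.T@T[:,1]).round(3),"z",(PR.T@T[:,2]).round(3),"F press",(PR.T@s["wrist_force"]).round(2),"gap",s["finger_gap"].round(1))
    return s,T
def to(p,T,s): return ((T.T@(np.asarray(p)-s["eef_pos"]))/1000).round(4)
E
python3 - <<'E'
from h import *
s,T=st()
print(to([398,-449,265],T,s))
t=load("top")
print("offcut",plane(t,[[224.5,240]],60),"can",plane(t,[[299,163]],130))
E
```

```text
t 1.30 pos [393.1  12.9 265.2] press [-109.6 -262.4  265.2] j [-0.06  -0.125  1.754  0.     1.512 -0.785]Traceback (most recent call last):
  File "<stdin>", line 2, in <module>
  File "h.py", line 26, in st
    print(" toolax in press: x",(PR.T@T[:,0]).round(3),"y",(PR.T@T[:,1]).round(3),"z",(PR.T@T[:,2]).round(3),"F press",(PR.T@s["wrist_force"]).round(2),"gap",s["finger_gap"].round(1))
                                                                                                                                                              ^^^^^^^^^^^^^^^^^^^^^
AttributeError: 'float' object has no attribute 'round'
```

Emit:
{"api": "move_arm", "payload": {"moves": [[-0.04,-0.03,0,0],[-0.08,-0.06,0,0],[-0.12,-0.1,0,0],[-0.16,-0.14,0,0],[-0.2,-0.17,0,0],[-0.24,-0.2,0,0],[-0.28,-0.24,0,0],[-0.32,-0.28,0,0],[-0.35,-0.3,0,0],[-0.35,-0.3,0,0],[-0.39,-0.3,0,0],[-0.43,-0.3,0,0]]}}

```text
clock: 2.5
eef_pos: [453.8, -506.3, 265.3]
eef_rot: [3.142, 0.0, 2.295]
wrist_force: [-0.1, 1.9, 1.6]
finger_gap: 0.3
finger_force: 0.0
```

```bash
sed -i 's/s\["finger_gap"\].round(1)/round(s["finger_gap"],1)/' h.py
python3 - <<'E'
from h import *
s,T=st()
t=load("top")
print("offcut",plane(t,[[224.5,240]],60),"can",plane(t,[[299,163]],130))
E
```

```text
t 2.50 pos [ 453.8 -506.3  265.3] press [ 319.1 -561.7  265.3] j [-0.894  0.572  0.913  0.     1.656 -1.618]
 toolax in press: x [-1.     0.001 -0.   ] y [0.001 1.    0.   ] z [ 0.  0. -1.] F press [-1.47  1.13  1.64] gap 0.3
offcut [[461.93158667 106.38655346  60.        ]] can [[653.1386106  -81.61389686 130.        ]]
```

Emit:
{"api": "move_arm", "payload": {"moves": [[-0.05,0,0,0],[-0.1,0,0,0],[-0.15,0,0,0],[-0.2,0,0,0],[-0.25,0,0,0],[-0.3,0,0,0],[-0.3,0,0,0],[-0.3,0,0,0]]}}

```text
clock: 3.3
eef_pos: [545.2, -610.0, 218.3]
eef_rot: [-3.142, 0.038, 2.296]
wrist_force: [0.6, 0.2, 1.0]
finger_gap: 0.4
finger_force: 0.0
```

```bash
python3 -c "
from h import *
st()"
```

```text
t 3.30 pos [ 545.2 -610.   218.3] press [ 457.3 -562.1  218.3] j [-0.887  1.039  0.235  0.002  1.83  -1.611]
 toolax in press: x [-0.999  0.001 -0.038] y [ 0.001  1.    -0.   ] z [ 0.038 -0.    -0.999] F press [0.28 0.59 1.01] gap 0.4
```

Emit:
{"api": "move_arm", "payload": {"moves": [[-0.3,0,-0.1,0],[-0.3,0,-0.1,0],[-0.3,0,-0.1,0],[-0.3,0,-0.1,0]]}}

```text
clock: 3.7
eef_pos: [551.5, -618.1, 218.0]
eef_rot: [3.141, 0.07, 2.296]
wrist_force: [-0.1, -0.3, -0.3]
finger_gap: -0.1
finger_force: 0.0
```

```bash
python3 -c "
from h import *
st()"
```

```text
t 3.70 pos [ 551.5 -618.1  218. ] press [ 467.6 -562.8  218. ] j [-0.888  1.04   0.235  0.003  1.797 -1.612]
 toolax in press: x [-0.998  0.001 -0.07 ] y [0.001 1.    0.   ] z [ 0.07   0.    -0.998] F press [ 0.21 -0.27 -0.34] gap -0.1
```

Emit:
{"api": "move_arm", "payload": {"moves": [[-0.4,0,-0.3,0],[-0.4,0,-0.3,0],[-0.4,0,-0.3,0],[-0.4,0,-0.3,0],[-0.4,0,-0.3,0],[-0.4,0,-0.3,0],[-0.4,0,-0.3,0],[-0.4,0,-0.3,0]]}}

```text
clock: 4.5
eef_pos: [536.4, -602.2, 292.3]
eef_rot: [3.141, 0.102, 2.296]
wrist_force: [-0.5, 0.0, 0.1]
finger_gap: 0.3
finger_force: 0.0
```

```bash
python3 -c "
from h import *
st()"
```

```text
t 4.50 pos [ 536.4 -602.2  292.3] press [ 445.6 -563.5  292.3] j [-0.89   0.947  0.236  0.005  1.857 -1.614]
 toolax in press: x [-0.995  0.001 -0.102] y [0.001 1.    0.   ] z [ 0.102  0.    -0.995] F press [-0.37 -0.4   0.15] gap 0.3
```

The over-reach does lean the tool, by about 0.03 rad per call, toward press +x as wanted. I'll repeat it.

Emit:
{"api": "move_arm", "payload": {"moves": [[-0.3,0,-0.1,0],[-0.3,0,-0.1,0],[-0.3,0,-0.1,0]]}}

```text
clock: 4.8
eef_pos: [544.0, -611.2, 290.9]
eef_rot: [3.141, 0.137, 2.296]
wrist_force: [0.2, 0.5, -0.2]
finger_gap: 0.5
finger_force: 0.0
```

Emit:
{"api": "move_arm", "payload": {"moves": [[-0.3,0,-0.1,0],[-0.3,0,-0.1,0],[-0.3,0,-0.1,0]]}}

```text
clock: 5.1
eef_pos: [550.2, -618.5, 295.3]
eef_rot: [3.141, 0.172, 2.296]
wrist_force: [0.2, -0.1, 0.1]
finger_gap: 0.6
finger_force: 0.0
```

Emit:
{"api": "move_arm", "payload": {"moves": [[-0.3,0,0,0],[-0.3,0,0,0],[-0.3,0,0,0]]}}

```text
clock: 5.4
eef_pos: [565.9, -636.5, 267.4]
eef_rot: [3.141, 0.205, 2.296]
wrist_force: [0.9, -0.1, -0.4]
finger_gap: 0.7
finger_force: 0.0
```

Emit:
{"api": "move_arm", "payload": {"moves": [[-0.3,0,0,0],[-0.3,0,0,0]]}}

```text
clock: 5.6
eef_pos: [577.3, -649.5, 254.5]
eef_rot: [3.141, 0.24, 2.296]
wrist_force: [-0.2, -1.1, -0.4]
finger_gap: 0.2
finger_force: 0.0
```

Emit:
{"api": "move_arm", "payload": {"moves": [[-0.3,0,0,0],[-0.3,0,0,0]]}}

```text
clock: 5.8
eef_pos: [587.3, -661.0, 245.7]
eef_rot: [3.141, 0.275, 2.296]
wrist_force: [-0.8, 0.8, 0.5]
finger_gap: 0.6
finger_force: 0.0
```

Emit:
{"api": "move_arm", "payload": {"moves": [[-0.3,0,0.1,0],[-0.3,0,0.1,0]]}}

```text
clock: 6.0
eef_pos: [602.2, -678.0, 214.7]
eef_rot: [3.141, 0.308, 2.296]
wrist_force: [0.3, -0.9, 0.1]
finger_gap: 0.5
finger_force: 0.0
```

Emit:
{"api": "move_arm", "payload": {"moves": [[-0.3,0,-0.1,0],[-0.3,0,-0.1,0]]}}

```text
clock: 6.2
eef_pos: [602.9, -678.9, 243.7]
eef_rot: [3.141, 0.344, 2.296]
wrist_force: [-0.2, 0.6, 0.2]
finger_gap: 0.4
finger_force: 0.0
```

Emit:
{"api": "move_arm", "payload": {"moves": [[-0.3,0,-0.1,0],[-0.3,0,-0.1,0]]}}

```text
clock: 6.4
eef_pos: [603.1, -679.3, 273.4]
eef_rot: [3.141, 0.381, 2.296]
wrist_force: [1.5, -0.2, 0.7]
finger_gap: 0.1
finger_force: 0.0
```

Emit:
{"api": "move_arm", "payload": {"moves": [[-0.3,0,-0.1,0],[-0.3,0,-0.1,0]]}}

```text
clock: 6.6
eef_pos: [602.7, -679.0, 299.6]
eef_rot: [3.141, 0.414, 2.296]
wrist_force: [0.1, 0.2, 1.0]
finger_gap: 0.3
finger_force: 0.0
```

Emit:
{"api": "move_arm", "payload": {"moves": [[-0.3,0,0,0],[-0.3,0,0,0]]}}

```text
clock: 6.8
eef_pos: [609.7, -687.0, 301.3]
eef_rot: [3.141, 0.448, 2.296]
wrist_force: [0.9, -0.5, -0.1]
finger_gap: 0.4
finger_force: 0.0
```

Emit:
{"api": "move_arm", "payload": {"moves": [[-0.3,0,0,0],[-0.3,0,0,0]]}}

```text
clock: 7.0
eef_pos: [616.0, -694.2, 305.8]
eef_rot: [3.141, 0.482, 2.295]
wrist_force: [-0.4, -0.5, 0.7]
finger_gap: 0.3
finger_force: 0.0
```

Emit:
{"api": "move_arm", "payload": {"moves": [[-0.3,0,0,0],[-0.3,0,0,0]]}}

```text
clock: 7.2
eef_pos: [621.2, -700.2, 315.0]
eef_rot: [3.141, 0.518, 2.295]
wrist_force: [1.2, -0.2, 0.4]
finger_gap: 0.1
finger_force: 0.0
```

Emit:
{"api": "move_arm", "payload": {"moves": [[-0.3,0,0,0],[-0.3,0,0,0]]}}

```text
clock: 7.4
eef_pos: [625.5, -705.2, 326.6]
eef_rot: [3.141, 0.553, 2.295]
wrist_force: [0.6, 0.3, -0.1]
finger_gap: 0.4
finger_force: 0.0
```

Emit:
{"api": "move_arm", "payload": {"moves": [[-0.3,0,0,0],[-0.3,0,0,0]]}}

```text
clock: 7.6
eef_pos: [629.0, -709.2, 340.3]
eef_rot: [3.141, 0.588, 2.295]
wrist_force: [-0.6, -0.5, -0.1]
finger_gap: 0.4
finger_force: 0.0
```

Emit:
{"api": "move_arm", "payload": {"moves": [[-0.3,0,0,0],[-0.3,0,0,0]]}}

```text
clock: 7.8
eef_pos: [631.7, -712.3, 355.9]
eef_rot: [3.14, 0.623, 2.295]
wrist_force: [-0.7, 0.4, 0.2]
finger_gap: 0.4
finger_force: 0.0
```

```bash
python3 -c "
from h import *
st()"
```

```text
t 7.80 pos [ 631.7 -712.3  355.9] press [ 591.3 -565.3  355.9] j [-0.893  0.938  0.235  0.029  1.347 -1.615]
 toolax in press: x [-0.812  0.001 -0.583] y [0.001 1.    0.001] z [ 0.583  0.    -0.812] F press [-0.75 -0.23  0.17] gap 0.4
```

Run:
```python
from h import *
s,T=st()
v=np.array([420,-100,330]);b=W(-185,5,260);c=W(-175,5,89.5)
print("V",to(v,T,s),np.linalg.norm(v-s["eef_pos"]),"B-V",to(b,T,s)-to(v,T,s),"C-B",to(c,T,s)-to(b,T,s),b,c)
```

```text
t 7.80 pos [ 631.7 -712.3  355.9] press [ 591.3 -565.3  355.9] j [-0.893  0.938  0.235  0.029  1.347 -1.615]
 toolax in press: x [-0.812  0.001 -0.583] y [0.001 1.    0.001] z [ 0.583  0.    -0.812] F press [-0.75 -0.23  0.17] gap 0.4
V [ 0.5016  0.2477 -0.3279] 648.418017974934 B-V [ 0.1855  0.322  -0.0467] C-B [ 0.0913 -0.0002  0.1444] [543.0495683  246.79331216 260.        ] [549.68688113 239.31360104  89.5       ]
```

Emit:
{"api": "move_arm", "payload": {"moves": [[0.04,0.02,-0.026,0],[0.08,0.04,-0.052,0],[0.12,0.06,-0.08,0],[0.16,0.08,-0.105,0],[0.2,0.1,-0.13,0],[0.24,0.12,-0.157,0],[0.28,0.14,-0.183,0],[0.32,0.16,-0.21,0],[0.36,0.18,-0.235,0],[0.4,0.2,-0.26,0],[0.44,0.22,-0.287,0],[0.47,0.235,-0.31,0]]}}

```text
clock: 9.0
eef_pos: [459.2, -209.0, 335.8]
eef_rot: [3.14, 0.622, 2.294]
wrist_force: [1.0, 0.6, 0.6]
finger_gap: 0.5
finger_force: 0.0
```

Run:
```python
from h import *
s,T=st()
v=np.array([420,-100,330]);b=W(-185,5,260);c=W(-175,5,89.5)
print("V",to(v,T,s),"B",to(b,T,s),"C-B",to(c,T,s)-to(b,T,s),b,c)
```

```text
t 9.00 pos [ 459.2 -209.   335.8] press [ 100.3 -360.3  335.8] j [-0.32  -0.243  1.823 -0.346  1.033 -0.947]
 toolax in press: x [-0.813  0.002 -0.583] y [0.001 1.    0.002] z [ 0.583  0.001 -0.813] F press [0.18 1.17 0.59] gap 0.5
V [ 0.0909  0.0429 -0.0579] B [ 0.2768  0.3648 -0.1044] C-B [ 0.0912 -0.0003  0.1444] [543.0495683  246.79331216 260.        ] [549.68688113 239.31360104  89.5       ]
```

Emit:
{"api": "move_arm", "payload": {"moves": [[0.045,0.02,-0.03,0],[0.09,0.04,-0.06,0],[0.115,0.08,-0.065,0],[0.14,0.12,-0.07,0],[0.165,0.16,-0.075,0],[0.185,0.2,-0.08,0],[0.21,0.24,-0.085,0],[0.23,0.28,-0.09,0],[0.255,0.325,-0.1,0],[0.277,0.365,-0.104,0],[0.277,0.365,-0.104,0],[0.277,0.365,-0.104,0]]}}

```text
clock: 10.2
eef_pos: [544.0, 246.0, 258.6]
eef_rot: [-3.141, 0.621, 2.297]
wrist_force: [-0.8, -0.3, -0.2]
finger_gap: 0.5
finger_force: 0.0
```

Run:
```python
from h import *
s,T=st()
b=W(-185,5,260);c=W(-175,5,89.5)
print("B",to(b,T,s),"C",to(c,T,s))
```

```text
t 10.20 pos [544.  246.  258.6] press [-183.8    5.2  258.6] j [ 0.667  0.322  1.412 -0.629  1.405  0.047]
 toolax in press: x [-0.814 -0.    -0.582] y [-0.  1. -0.] z [ 0.582 -0.    -0.814] F press [-0.27 -0.77 -0.16] gap 0.5
B [ 0.0002 -0.0002 -0.0018] C [ 9.120e-02 -1.000e-04  1.427e-01]
```

Well placed. Descend beside the open keeper, then check.

Emit:
{"api": "move_arm", "payload": {"moves": [[0.02,0,0.03,0],[0.04,0,0.06,0],[0.06,0,0.09,0],[0.075,0,0.115,0],[0.085,0,0.133,0],[0.091,0,0.143,0],[0.091,0,0.143,0]]}}

```text
clock: 10.9
eef_pos: [550.1, 237.9, 90.1]
eef_rot: [3.141, 0.621, 2.295]
wrist_force: [-0.7, 0.4, 0.9]
finger_gap: 0.6
finger_force: 0.0
```

Run:
```python
from h import *
from cell import viewer
s,T=st()
for th,p in((.85,(-148,7)),(.5,(-120,-18.5)),(.2,(-91,-32)),(0,(-69.5,-35.5))):
    print(th,to(W(*p,89.5),T,s))
a=viewer.camera("scene")["frame"][150:330,215:395];b=viewer.camera("top")["frame"][100:280,130:310]
cv2.imwrite("pics/pre.png",cv2.resize(np.hstack([a,b]),None,fx=2.2,fy=2.2,interpolation=cv2.INTER_CUBIC))
```

```text
t 10.90 pos [550.1 237.9  90.1] press [-173.7    4.4   90.1] j [ 0.65   0.485  1.596 -0.7    1.12   0.26 ]
 toolax in press: x [-0.814  0.002 -0.582] y [0.001 1.    0.001] z [ 0.582 -0.    -0.814] F press [-0.74 -0.22  0.92] gap 0.6
0.85 [-0.0206  0.0027  0.0155]
0.5 [-0.0434 -0.0228  0.0317]
0.2 [-0.067  -0.0362  0.0486]
0 [-0.0845 -0.0397  0.0611]
```

View pics/pre.png

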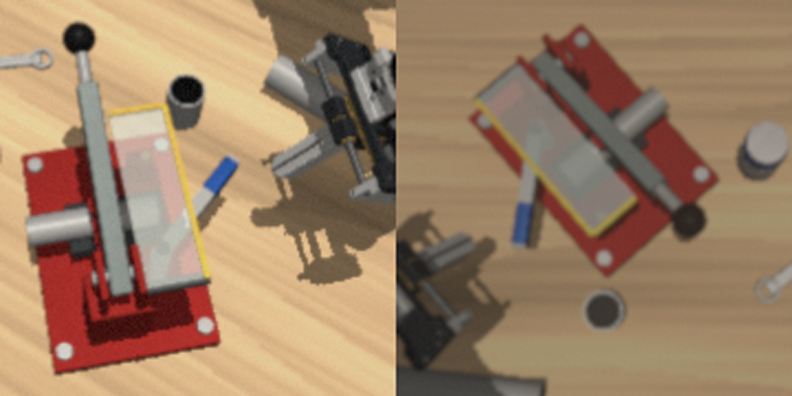

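Run:
```python
from h import *
for n,x0,y0,dx in(("scene",215,150,0),("top",130,100,396)):
    c=load(n);M=R.from_euler("xyz",c["orientation"]).as_matrix().T
    K=np.array([[c["fx"],0,c["cx"]],[0,c["fy"],c["cy"]],[0,0,1]])
    P=np.array([[550.1,237.9,90.1],W(-173.7-56,4.4,90+79),W(-55-79,60-69,100),W(-173.7,46,90),W(-173.7,-38,90)])
    p=cv2.projectPoints(P-c["origin"],cv2.Rodrigues(M)[0],np.zeros(3),K,np.float64(c["D"]))[0].reshape(-1,2)
    print(n,((p-[x0,y0])*2.2+[dx,0]).round())
```

```text
scene [[253. 187.]
 [316. 148.]
 [217. 179.]
 [263. 221.]
 [243. 154.]]
top [[490. 231.]
 [434. 259.]
 [522. 216.]
 [467. 204.]
 [513. 258.]]
```

Run:
```python
from h import *
from cell import viewer
C=[viewer.camera(n) for n in("scene","top")]
a=C[0]["frame"][200:260,300:380];b=C[1]["frame"][180:240,140:220]
cv2.imwrite("pics/pre2.png",cv2.convertScaleAbs(cv2.resize(np.hstack([a,b]),None,fx=5,fy=5,interpolation=cv2.INTER_CUBIC),alpha=1.5))
```

```text
(no output)
```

View pics/pre2.png

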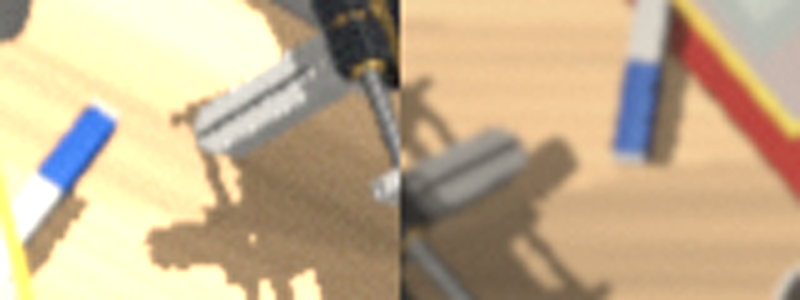

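Run:
```python
from h import *
S,T=load("scene"),load("top")
p,e=tri(S,[[342,228]],T,[[162.5,209.5]]);print(p,e,PR.T@(p-O))
from cell import viewer
s,_=st()
for n,q in(("scene",[[343,227]]),("top",[[162,210]])):
    c=viewer.camera(n); P=depth(c,q)[0]; print(n,P,PR.T@(P-O))
    hsv=cv2.cvtColor(c["frame"],cv2.COLOR_BGR2HSV); print(c["origin"])
```

```text
[535.39789191 255.80633714 124.99733682] 1.2886707539614373 [-196.8201393     5.25899372  124.99733682]
t 11.10 pos [550.7 239.2  91.7] press [-174.2    5.7   91.7] j [ 0.651  0.484  1.593 -0.7    1.121  0.259]
 toolax in press: x [-0.813  0.002 -0.582] y [0.001 1.    0.003] z [ 0.582  0.002 -0.813] F press [ 0.52  0.5  -0.48] gap 0.2
scene [539.67413284 257.76794533 140.74274307] [-195.44909068    9.75947913  140.74274307]
[976.10298206 280.04703105 969.89859431]
top [533.25551197 252.8346053  140.03893818] [-196.01933432    1.68412403  140.03893818]
[ 459.09566919   23.00397949 1113.33979213]
```

Run:
```python
from h import *
from cell import viewer
s,T=st()
for n in("scene","top","wrist"):
    c=viewer.camera(n); pickle.dump(c,open(n+"1.pkl","wb"))
    v,u=np.mgrid[0:384,0:512]; px=np.c_[u.ravel(),v.ravel()].astype(float)
    P=depth(c,px); ok=(c["z_map"].ravel()>0)
    q=(P-s["eef_pos"])@T
    m=ok&(np.abs(q[:,0])<25)&(np.abs(q[:,1])<40)&(q[:,2]<20)&(q[:,2]>-150)
    print(n,m.sum(),c["origin"])
    for z in range(-150,20,10):
        k=m&(q[:,2]>=z)&(q[:,2]<z+10)
        if k.sum(): print("  z",z,k.sum(),"x",q[k,0].min().round(),q[k,0].max().round(),"y",q[k,1].min().round(),q[k,1].max().round())
```

```text
t 11.20 pos [550.5 239.1  91.2] press [-174.3    5.5   91.2] j [ 0.651  0.484  1.594 -0.7    1.121  0.259]
 toolax in press: x [-0.813  0.002 -0.582] y [0.001 1.    0.003] z [ 0.582  0.002 -0.813] F press [-0.29 -0.21 -0.92] gap 0.4
scene 443 [976.10298206 280.04703105 969.89859431]
  z -150 12 x -11.0 12.0 y 20.0 22.0
  z -140 8 x -15.0 6.0 y 17.0 22.0
  z -130 30 x -14.0 0.0 y -14.0 12.0
  z -120 51 x -14.0 8.0 y -15.0 12.0
  z -110 53 x -14.0 5.0 y -14.0 12.0
  z -100 49 x -13.0 8.0 y -14.0 12.0
  z -90 49 x -14.0 6.0 y -15.0 12.0
  z -80 47 x -14.0 6.0 y -14.0 12.0
  z -70 47 x -15.0 8.0 y -13.0 11.0
  z -60 41 x -13.0 8.0 y -14.0 11.0
  z -50 25 x -14.0 -9.0 y -14.0 10.0
  z -40 2 x -10.0 -8.0 y -6.0 -3.0
  z -10 3 x -23.0 -15.0 y -40.0 -35.0
  z 0 23 x -25.0 -13.0 y -39.0 -19.0
  z 10 3 x -23.0 -11.0 y -25.0 -17.0
top 324 [ 459.09566919   23.00397949 1113.33979213]
  z -150 6 x -12.0 23.0 y -23.0 39.0
  z -140 7 x -14.0 9.0 y -23.0 -22.0
  z -130 1 x -11.0 -11.0 y 7.0 7.0
  z -120 26 x -13.0 -4.0 y -12.0 12.0
  z -110 42 x -13.0 6.0 y -13.0 12.0
  z -100 39 x -12.0 7.0 y -13.0 
[... 178 characters left out ...]
.0 9.0
  z -40 2 x -10.0 -7.0 y -2.0 3.0
  z -10 4 x -23.0 -12.0 y -32.0 -29.0
  z 0 28 x -24.0 -14.0 y -40.0 -19.0
  z 10 3 x -24.0 -8.0 y -39.0 -37.0
wrist 2646 [427.71054956 377.10031141 227.17594042]
  z -150 31 x 0.0 6.0 y -2.0 2.0
  z -140 2 x 3.0 6.0 y 2.0 2.0
  z -130 6 x -9.0 -8.0 y -2.0 2.0
  z -110 133 x 4.0 11.0 y -2.0 2.0
  z -100 239 x -2.0 11.0 y -12.0 12.0
  z -90 428 x 8.0 11.0 y -12.0 12.0
  z -80 359 x 8.0 11.0 y -12.0 12.0
  z -70 298 x 8.0 11.0 y -12.0 12.0
  z -60 248 x 8.0 11.0 y -12.0 12.0
  z -50 152 x 8.0 11.0 y -12.0 11.0
  z -40 10 x 8.0 10.0 y -4.0 4.0
  z -10 13 x -14.0 -11.0 y -34.0 -29.0
  z 0 477 x -25.0 -3.0 y -40.0 -19.0
  z 10 250 x -19.0 0.0 y -40.0 -17.0
```

Run:
```python
from h import *
s,T=st()
c=load("wrist1");v,u=np.mgrid[0:384,0:512]; px=np.c_[u.ravel(),v.ravel()].astype(float)
q=(depth(c,px)-s["eef_pos"])@T
m=(np.abs(q[:,0]-9.5)<3)&(np.abs(q[:,1])<14)&(q[:,2]>-70)&(q[:,2]<-20)
print(np.histogram(q[m,2],bins=np.arange(-70,-30,2)))
for y in range(-12,12,3):
    k=m&(q[:,1]>=y)&(q[:,1]<y+3); print(y,q[k,2].max().round(1),end="; ")
cv2.imwrite("pics/wrist.png",c["frame"])
```

```text
t 11.35 pos [550.3 239.   90.5] press [-174.4    5.3   90.5] j [ 0.651  0.485  1.594 -0.7    1.121  0.26 ]
 toolax in press: x [-0.813  0.001 -0.582] y [0.    1.    0.002] z [ 0.582  0.001 -0.813] F press [ 0.06  0.93 -0.05] gap 0.4
(array([73, 55, 58, 57, 54, 55, 56, 44, 44, 53, 32, 35, 41, 18, 14,  7,  0,
        0,  0]), array([-70, -68, -66, -64, -62, -60, -58, -56, -54, -52, -50, -48, -46,
       -44, -42, -40, -38, -36, -34, -32]))
-12 -47.5; -9 -43.5; -6 -38.8; -3 -38.6; 0 -38.6; 3 -40.1; 6 -43.8; 9 -45.0;
```

View pics/wrist.png

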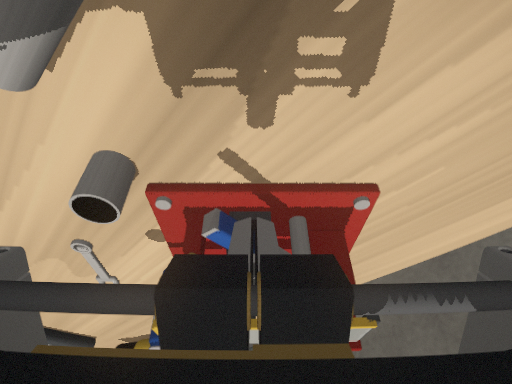

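All three cameras agree that the real shut fingertips end about 39 mm behind the reported TCP along the tool axis. I'll work with that true tip, advancing 39 mm and then nudging the bar to confirm.

Emit:
{"api": "move_arm", "payload": {"moves": [[0,0,0.015,0],[0,0,0.03,0],[0,0,0.039,0],[0,0,0.039,0]]}}

```text
clock: 11.75
eef_pos: [565.1, 220.5, 56.4]
eef_rot: [-3.139, 0.62, 2.296]
wrist_force: [0.5, 0.2, -0.5]
finger_gap: 0.4
finger_force: 0.0
```

```bash
cat >> h.py <<'E'
TL=39.
def sp():
    s,T=st(); s["eef_pos"]=s["eef_pos"]-TL*T[:,2]; print(" TIP press",(PR.T@(s["eef_pos"]-O)).round(1)); return s,T
def keeper(c,lo=(0,0,384,512)):
    P=None;hsv=cv2.cvtColor(c["frame"],cv2.COLOR_BGR2HSV);m=cv2.inRange(hsv,(100,120,50),(130,255,255))>0
    px=pix(m);q=(depth(c,px)-O)@PR;k=(q[:,2]>75)&(q[:,2]<115)&(np.abs(q[:,0]+90)<90)&(q[:,1]<20)&(q[:,1]>-110)
    if k.sum()<5: return None
    q=q[k].mean(0); return q.round(1),round(float(np.arctan2(-(q[0]+55),60-q[1])),3),int(k.sum())
E
python3 - <<'E'
from h import *
from cell import viewer
s,T=sp()
for n in("scene","top"): print(keeper(viewer.camera(n)))
for p in((-150,7),(-122,-15),(-93,-28),(-71,-33)):
    print(to(W(*p,89),T,s))
E
```

```text
t 11.75 pos [565.1 220.5  56.4] press [-150.7    4.1   56.4] j [ 0.609  0.534  1.611 -0.728  1.051  0.276]
 toolax in press: x [-0.814  0.    -0.581] y [ 0.002  1.    -0.002] z [ 0.581 -0.003 -0.814] F press [ 0.18  0.45 -0.45] gap 0.4
 TIP press [-173.4    4.2   88.2]
(array([-138.1,  -12.9,  101.3]), 0.851, 102)
(array([-139.1,  -14.2,  100.9]), 0.847, 73)
[-0.0195  0.0029  0.0129]
[-0.0423 -0.0191  0.0293]
[-0.0659 -0.032   0.0461]
[-0.0838 -0.037   0.0589]
```

Emit:
{"api": "move_arm", "payload": {"moves": [[-0.01,0.002,0.006,0],[-0.02,0.003,0.013,0],[-0.024,-0.002,0.016,0],[-0.028,-0.006,0.019,0],[-0.032,-0.01,0.022,0],[-0.036,-0.014,0.025,0],[-0.04,-0.017,0.028,0],[-0.042,-0.019,0.029,0],[-0.042,-0.019,0.029,0]]}}

```text
clock: 12.75
eef_pos: [585.0, 170.7, 59.2]
eef_rot: [3.14, 0.621, 2.295]
wrist_force: [-0.4, 0.5, -0.2]
finger_gap: 0.4
finger_force: 0.0
```

Run:
```python
from h import *
from cell import viewer
s,T=sp()
for n in("scene","top"): print(keeper(viewer.camera(n)))
for p in((-122,-15),(-93,-28),(-80,-31),(-71,-33)):
    print(to(W(*p,89),T,s))
```

```text
t 12.75 pos [585.  170.7  59.2] press [-100.3  -14.2   59.2] j [ 0.515  0.504  1.652 -0.749  0.988  0.218]
 toolax in press: x [-0.813  0.001 -0.582] y [0.001 1.    0.001] z [ 0.582  0.    -0.813] F press [-0.6   0.01 -0.18] gap 0.4
 TIP press [-123.   -14.2   90.9]
(array([-114.7,  -33.8,  102. ]), 0.567, 88)
(array([-114.8,  -33.4,  100.5]), 0.57, 83)
[ 0.0004 -0.0008  0.0021]
[-0.0233 -0.0138  0.019 ]
[-0.0338 -0.0168  0.0266]
[-0.0412 -0.0188  0.0318]
```

The contact is where the true-tip model predicts, with the keeper now at 0.57. Pushing on through the detent.

Emit:
{"api": "move_arm", "payload": {"moves": [[-0.006,-0.0035,0.005,0],[-0.012,-0.007,0.01,0],[-0.018,-0.01,0.015,0],[-0.023,-0.0135,0.019,0],[-0.026,-0.015,0.021,0],[-0.029,-0.016,0.023,0],[-0.032,-0.0165,0.025,0],[-0.0335,-0.017,0.0265,0],[-0.0335,-0.017,0.0265,0]]}}

```text
clock: 13.75
eef_pos: [600.2, 128.5, 57.0]
eef_rot: [3.14, 0.62, 2.295]
wrist_force: [-6.2, 5.6, 3.4]
finger_gap: 0.4
finger_force: 4.3
```

Run:
```python
from h import *
from cell import viewer
s,T=sp()
for n in("scene","top"): print(keeper(viewer.camera(n)))
for p in((-75,-32),(-71,-33),(-68,-33)):
    print(to(W(*p,89),T,s))
```

```text
t 13.75 pos [600.2 128.5  57. ] press [-58.6 -30.8  57. ] j [ 0.434  0.491  1.679 -0.766  0.931  0.169]
 toolax in press: x [-0.814  0.001 -0.581] y [0.    1.    0.001] z [ 0.581  0.001 -0.814] F press [-8.27 -0.94  3.37] gap 0.4
 TIP press [-81.3 -30.8  88.8]
None
None
[-0.0053 -0.0012  0.0034]
[-0.0085 -0.0022  0.0058]
[-0.011  -0.0022  0.0075]
```

Emit:
{"api": "move_arm", "payload": {"moves": [[-0.002,-0.0005,0.0014,0],[-0.004,-0.001,0.0028,0],[-0.006,-0.0015,0.0042,0],[-0.0075,-0.002,0.0053,0],[-0.0075,-0.002,0.0053,0]]}}

```text
clock: 14.35
eef_pos: [605.3, 119.5, 57.1]
eef_rot: [3.14, 0.621, 2.295]
wrist_force: [0.1, 0.3, -0.5]
finger_gap: 0.5
finger_force: 0.2
```

Run:
```python
from h import *
s,T=sp()
for p in((-70,-33),(-67,-33)): print(to(W(*p,89),T,s))
```

```text
t 14.35 pos [605.3 119.5  57.1] press [-48.5 -32.9  57.1] j [ 0.416  0.491  1.678 -0.769  0.921  0.156]
 toolax in press: x [-0.813  0.001 -0.582] y [0.001 1.    0.001] z [ 0.582  0.    -0.813] F press [-0.17  0.32 -0.47] gap 0.5
 TIP press [-71.2 -33.   88.8]
[-0.0011 -0.      0.0006]
[-0.0035 -0.      0.0023]
```

Emit:
{"api": "move_arm", "payload": {"moves": [[-0.0015,0,0.001,0],[-0.003,0,0.002,0],[-0.0045,0,0.003,0],[-0.0045,0,0.003,0]]}}

```text
clock: 14.75
eef_pos: [607.0, 118.0, 56.8]
eef_rot: [3.14, 0.617, 2.296]
wrist_force: [-26.3, 19.6, 9.1]
finger_gap: 0.4
finger_force: 16.0
```

Run:
```python
from h import *
from cell import viewer
s,T=sp()
f=[viewer.camera(n)["frame"] for n in("scene","top")]
cv2.imwrite("pics/shut.png",cv2.resize(np.hstack([f[0][190:260,250:350],f[1][140:210,170:270]]),None,fx=4,fy=4,interpolation=cv2.INTER_CUBIC))
```

```text
t 14.75 pos [607.  118.   56.8] press [-46.2 -32.7  56.8] j [ 0.41   0.492  1.675 -0.765  0.918  0.147]
 toolax in press: x [-0.816  0.001 -0.579] y [-0.     1.     0.001] z [ 0.579  0.001 -0.816] F press [-32.14  -6.7    9.09] gap 0.4
 TIP press [-68.8 -32.7  88.6]
```

View pics/shut.png

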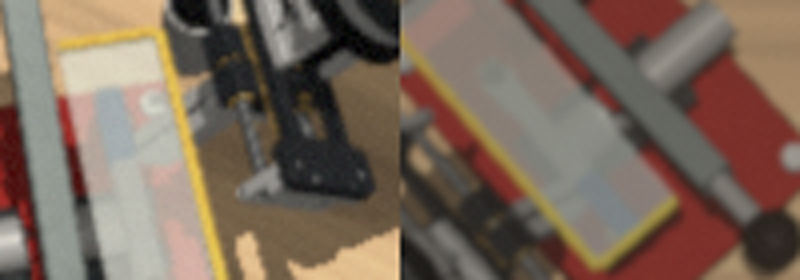

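The keeper is hard against its stop, and the blue tip is visible squared up under the guard at (110,125) in the left half and (605,200) in the right. Withdraw along the finger axis and go above the knob.

Emit:
{"api": "move_arm", "payload": {"moves": [[0.003,0,-0.004,0],[0.004,0,-0.03,0],[0.004,0,-0.07,0],[0.004,0,-0.11,0],[0.004,0,-0.15,0],[-0.02,-0.012,-0.175,0],[-0.042,-0.027,-0.199,0],[-0.075,-0.05,-0.175,0],[-0.105,-0.07,-0.155,0],[-0.135,-0.09,-0.13,0],[-0.166,-0.113,-0.11,0],[-0.166,-0.113,-0.11,0]]}}

```text
clock: 16.05
eef_pos: [571.1, -17.0, 243.6]
eef_rot: [3.141, 0.621, 2.291]
wrist_force: [-0.4, 0.3, -0.3]
finger_gap: 0.3
finger_force: 0.0
```

Run:
```python
from h import *
from cell import viewer
s,T=sp()
S,Tp=viewer.camera("scene"),viewer.camera("top")
for c,kc in((S,(251,168)),(Tp,(263,200))):
    f=c["frame"];v=cv2.cvtColor(f,cv2.COLOR_BGR2HSV)[...,2]; 
for c in (S,Tp): print("keeper",keeper(c))
print(to(W(2,-146.5,246),T,s),to(W(2,-146.5,238.5),T,s))
f=[S["frame"][110:210,200:330],Tp["frame"][130:230,190:320]]
cv2.imwrite("pics/over.png",cv2.resize(np.hstack(f),None,fx=3,fy=3,interpolation=cv2.INTER_CUBIC))
```

```text
t 16.05 pos [571.1 -17.  243.6] press [  30.9 -149.1  243.6] j [ 0.178  0.098  1.717 -0.608  1.061 -0.31 ]
 toolax in press: x [-0.813  0.005 -0.582] y [0.005 1.    0.001] z [ 0.582 -0.003 -0.813] F press [-0.51 -0.13 -0.31] gap 0.3
 TIP press [   8.2 -149.   275.3]
keeper None
keeper None
[0.0221 0.0024 0.0202] [0.0265 0.0024 0.0263]
```

View pics/over.png

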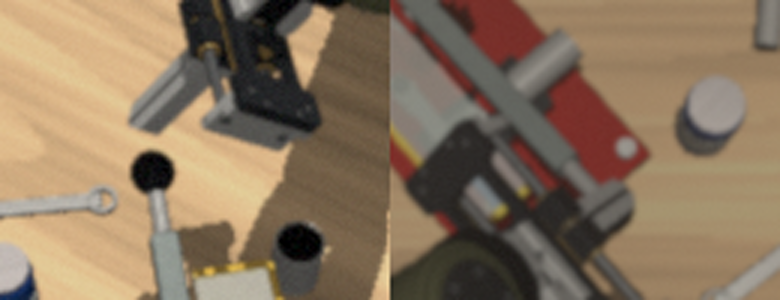

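Emit:
{"api": "move_arm", "payload": {"moves": [[0.011,0.001,0.01,0],[0.022,0.0024,0.02,0],[0.0235,0.0024,0.022,0],[0.0265,0.0024,0.0263,0],[0.0265,0.0024,0.0263,0]]}}

```text
clock: 16.65
eef_pos: [568.7, -5.9, 205.7]
eef_rot: [3.141, 0.62, 2.297]
wrist_force: [0.0, -0.6, 0.8]
finger_gap: 0.4
finger_force: 0.0
```

Run:
```python
from h import *
s,T=sp()
```

```text
t 16.65 pos [568.7  -5.9 205.7] press [  21.  -143.5  205.7] j [ 0.201  0.131  1.769 -0.64   1.001 -0.236]
 toolax in press: x [-0.814  0.    -0.581] y [-0.  1.  0.] z [ 0.581  0.    -0.814] F press [ 0.48 -0.38  0.79] gap 0.4
 TIP press [  -1.6 -143.5  237.4]
```

Emit:
{"api": "move_arm", "payload": {"moves": [[-0.0024,-0.003,0.0017,0],[-0.0012,-0.003,0.0033,0],[-0.0001,-0.003,0.005,0],[0.0005,-0.003,0.0058,0],[0.0005,-0.003,0.0058,0]]}}

```text
clock: 17.15
eef_pos: [568.5, -11.0, 202.0]
eef_rot: [3.14, 0.622, 2.295]
wrist_force: [-2.4, -1.7, 4.3]
finger_gap: 0.4
finger_force: 2.6
```

Run:
```python
from h import *
s,T=sp()
```

```text
t 17.15 pos [568.5 -11.  202. ] press [  24.7 -147.   202. ] j [ 0.191  0.132  1.779 -0.644  0.988 -0.236]
 toolax in press: x [-0.813  0.002 -0.582] y [0.001 1.    0.001] z [ 0.582  0.    -0.813] F press [-0.37 -2.92  4.29] gap 0.4
 TIP press [   2.  -147.   233.7]
```

Emit:
{"api": "move_arm", "payload": {"moves": [[0.0023,-0.0013,0.0033,0],[0.0047,-0.0026,0.0065,0],[0.007,-0.0038,0.0098,0],[0.0093,-0.005,0.013,0],[0.0116,-0.006,0.0163,0],[0.014,-0.0069,0.0195,0],[0.0163,-0.0078,0.0228,0],[0.0186,-0.0086,0.026,0],[0.021,-0.0094,0.0293,0],[0.0233,-0.0101,0.0325,0],[0.0256,-0.0108,0.0358,0],[0.028,-0.0113,0.039,0]]}}

```text
clock: 18.35
eef_pos: [560.0, -18.5, 153.9]
eef_rot: [3.141, 0.622, 2.294]
wrist_force: [-4.1, -1.6, 6.2]
finger_gap: 0.4
finger_force: 3.3
```

```bash
cat >> h.py <<'E'
def lev():
    s,T=sp(); p=PR.T@(s["eef_pos"]-O); F=PR.T@s["wrist_force"]
    a=np.arcsin(np.clip((p[2]-Z0+81.0)/250,-1,1)); print(" lever~%.3f"%(.33-a),"pull %.1f"%(F[1]*np.sin(a)+F[2]*np.cos(a)),"radial %.1f"%(-F[1]*np.cos(a)+F[2]*np.sin(a)))
Z0=233.7
E
python3 -c "
from h import *
lev()"
```

```text
t 18.35 pos [560.  -18.5 153.9] press [  24.7 -158.4  153.9] j [ 0.179  0.166  1.86  -0.695  0.89  -0.158]
 toolax in press: x [-0.813  0.002 -0.582] y [0.002 1.    0.001] z [ 0.582 -0.    -0.813] F press [-1.53 -4.12  6.18] gap 0.4
 TIP press [   2.  -158.4  185.6]
 lever~0.198 pull 5.6 radial 4.9
```

Emit:
{"api": "move_arm", "payload": {"moves": [[0,0.002,0,0],[0,0.004,0,0],[0,0.005,0,0],[0,0.005,0,0]]}}

```text
clock: 18.75
eef_pos: [564.2, -14.7, 154.2]
eef_rot: [3.139, 0.622, 2.294]
wrist_force: [-1.7, 0.8, 6.2]
finger_gap: 0.6
finger_force: 2.7
```

```bash
python3 -c "
from h import *
lev()"
```

```text
t 18.75 pos [564.2 -14.7 154.2] press [  24.6 -152.7  154.2] j [ 0.185  0.176  1.848 -0.694  0.894 -0.155]
 toolax in press: x [-0.813  0.002 -0.582] y [0.001 1.    0.002] z [ 0.582  0.001 -0.813] F press [-1.69 -0.77  6.17] gap 0.6
 TIP press [   1.9 -152.8  185.9]
 lever~0.197 pull 6.0 radial 1.6
```

Emit:
{"api": "move_arm", "payload": {"moves": [[0.0023,-0.0005,0.0033,0],[0.0047,-0.0009,0.0065,0],[0.007,-0.0013,0.0098,0],[0.007,-0.0013,0.0098,0]]}}

```text
clock: 19.15
eef_pos: [562.9, -15.8, 141.6]
eef_rot: [3.14, 0.621, 2.295]
wrist_force: [-2.2, -1.3, 6.3]
finger_gap: 0.2
finger_force: 2.8
```

Emit:
{"api": "move_arm", "payload": {"moves": [[0.0012,0,0.0016,0],[0.0023,0,0.0033,0],[0.0023,0,0.0033,0]]}}

```text
clock: 19.45
eef_pos: [563.1, -15.7, 137.9]
eef_rot: [3.14, 0.622, 2.295]
wrist_force: [-3.3, -0.8, 5.2]
finger_gap: 0.5
finger_force: 2.9
```

Emit:
{"api": "move_arm", "payload": {"moves": [[0.0012,0,0.0016,0],[0.0023,0,0.0033,0],[0.0023,0,0.0033,0]]}}

```text
clock: 19.75
eef_pos: [563.1, -15.8, 133.8]
eef_rot: [3.14, 0.622, 2.295]
wrist_force: [-2.8, -0.3, 6.7]
finger_gap: 0.6
finger_force: 2.9
```

```bash
python3 -c "
from h import *
lev()"
```

```text
t 19.75 pos [563.1 -15.8 133.8] press [  24.7 -154.3  133.8] j [ 0.183  0.201  1.871 -0.72   0.857 -0.116]
 toolax in press: x [-0.813  0.002 -0.582] y [0.001 1.    0.001] z [ 0.582  0.    -0.813] F press [-1.59 -2.32  6.68] gap 0.6
 TIP press [   2.  -154.3  165.5]
 lever~0.279 pull 6.6 radial 2.7
```

Emit:
{"api": "move_arm", "payload": {"moves": [[0.0012,0,0.0016,0],[0.0023,0,0.0033,0],[0.0023,0,0.0033,0]]}}

```text
clock: 20.05
eef_pos: [563.1, -15.9, 129.8]
eef_rot: [3.14, 0.622, 2.295]
wrist_force: [-3.1, -1.0, 6.2]
finger_gap: 0.6
finger_force: 3.1
```

Emit:
{"api": "move_arm", "payload": {"moves": [[0.0012,0,0.0016,0],[0.0023,0,0.0033,0],[0.0023,0,0.0033,0]]}}

```text
clock: 20.35
eef_pos: [563.2, -16.0, 126.1]
eef_rot: [3.14, 0.622, 2.294]
wrist_force: [-5.4, -0.6, 8.6]
finger_gap: 0.4
finger_force: 4.4
```

```bash
python3 -c "
from h import *
lev()"
```

```text
t 20.35 pos [563.2 -16.  126.1] press [  24.9 -154.3  126.1] j [ 0.183  0.212  1.878 -0.731  0.843 -0.099]
 toolax in press: x [-0.813  0.002 -0.583] y [0.001 1.    0.001] z [ 0.583  0.    -0.813] F press [-3.17 -4.45  8.62] gap 0.4
 TIP press [   2.2 -154.3  157.8]
 lever~0.310 pull 8.5 radial 4.6
```

The punch touched the tube at about lever 0.30; the free pull is about 6.5–7 N. Now build to about 19 N in total.

Emit:
{"api": "move_arm", "payload": {"moves": [[0.0012,-0.0005,0.0016,0],[0.0023,-0.001,0.0033,0],[0.0023,-0.001,0.0033,0]]}}

```text
clock: 20.65
eef_pos: [563.2, -16.2, 122.7]
eef_rot: [3.138, 0.623, 2.294]
wrist_force: [-3.6, 1.7, 11.8]
finger_gap: 0.6
finger_force: 6.2
```

```bash
python3 -c "
from h import *
lev()"
```

```text
t 20.65 pos [563.2 -16.2 122.7] press [  25.1 -154.5  122.7] j [ 0.182  0.216  1.883 -0.737  0.834 -0.091]
 toolax in press: x [-0.812  0.002 -0.583] y [0.    1.    0.003] z [ 0.583  0.002 -0.812] F press [-3.72 -1.56 11.83] gap 0.6
 TIP press [   2.3 -154.6  154.4]
 lever~0.323 pull 11.8 radial 1.6
```

Emit:
{"api": "move_arm", "payload": {"moves": [[0.0012,-0.0005,0.0016,0],[0.0023,-0.001,0.0033,0],[0.0023,-0.001,0.0033,0]]}}

```text
clock: 20.95
eef_pos: [563.0, -16.5, 119.3]
eef_rot: [3.136, 0.623, 2.294]
wrist_force: [-3.6, 4.8, 15.0]
finger_gap: 0.7
finger_force: 8.1
```

```bash
python3 -c "
from h import *
lev()"
```

```text
t 20.95 pos [563.  -16.5 119.3] press [  25.2 -154.8  119.3] j [ 0.181  0.22   1.888 -0.743  0.825 -0.083]
 toolax in press: x [-0.812  0.002 -0.584] y [-0.     1.     0.005] z [ 0.584  0.004 -0.812] F press [-5.98  0.56 15.02] gap 0.7
 TIP press [   2.4 -155.   150.9]
 lever~0.337 pull 15.0 radial -0.7
```

Emit:
{"api": "move_arm", "payload": {"moves": [[0.0012,-0.0003,0.0016,0],[0.0023,-0.0005,0.0033,0],[0.0023,-0.0005,0.0033,0],[0.0023,-0.0005,0.0033,0]]}}

```text
clock: 21.35
eef_pos: [563.0, -16.7, 115.9]
eef_rot: [3.135, 0.624, 2.293]
wrist_force: [-4.8, 6.0, 18.9]
finger_gap: 0.6
finger_force: 10.0
```

```bash
python3 -c "
from h import *
lev()"
```

```text
t 21.35 pos [563.  -16.7 115.9] press [  25.3 -154.9  115.9] j [ 0.181  0.224  1.892 -0.749  0.818 -0.075]
 toolax in press: x [-0.812  0.003 -0.584] y [-0.001  1.     0.005] z [ 0.584  0.005 -0.812] F press [-7.68  0.36 18.91] gap 0.6
 TIP press [   2.5 -155.1  147.5]
 lever~0.351 pull 18.9 radial -0.8
```

18.9 N pull, which is about 12 N above free. Hold for just over a second.

Emit:
{"api": "move_arm", "payload": {"moves": [[0,0,0,0],[0,0,0,0],[0,0,0,0],[0,0,0,0],[0,0,0,0],[0,0,0,0],[0,0,0,0],[0,0,0,0],[0,0,0,0],[0,0,0,0],[0,0,0,0],[0,0,0,0]]}}

```text
clock: 22.55
eef_pos: [563.0, -16.7, 115.9]
eef_rot: [3.135, 0.624, 2.293]
wrist_force: [-4.7, 6.4, 19.5]
finger_gap: 0.7
finger_force: 10.0
```

```bash
python3 -c "
from h import *
lev()"
```

```text
t 22.55 pos [563.  -16.7 115.9] press [  25.3 -154.9  115.9] j [ 0.181  0.224  1.892 -0.749  0.818 -0.075]
 toolax in press: x [-0.812  0.003 -0.584] y [-0.001  1.     0.005] z [ 0.584  0.005 -0.812] F press [-7.91  0.78 19.46] gap 0.7
 TIP press [   2.5 -155.1  147.6]
 lever~0.351 pull 19.4 radial -1.2
```

Emit:
{"api": "move_arm", "payload": {"moves": [[-0.0017,0,-0.0024,0],[-0.0035,0,-0.0049,0],[-0.0052,0,-0.0073,0],[-0.007,0,-0.0097,0],[-0.0087,0,-0.0122,0],[-0.0105,0,-0.0146,0],[-0.0122,0.0003,-0.017,0],[-0.014,0.0006,-0.0195,0],[-0.0157,0.0009,-0.0219,0],[-0.0175,0.0012,-0.0244,0],[-0.0192,0.0016,-0.0268,0],[-0.021,0.002,-0.0292,0]]}}

```text
clock: 23.75
eef_pos: [562.9, -16.0, 149.5]
eef_rot: [3.14, 0.621, 2.295]
wrist_force: [1.8, 2.1, 5.4]
finger_gap: 0.5
finger_force: 2.4
```

```bash
python3 -c "
from h import *
lev()"
```

```text
t 23.75 pos [562.9 -16.  149.5] press [  24.7 -154.6  149.5] j [ 0.182  0.179  1.856 -0.699  0.884 -0.149]
 toolax in press: x [-0.813  0.001 -0.582] y [0.001 1.    0.001] z [ 0.582  0.001 -0.813] F press [-0.38  2.75  5.36] gap 0.5
 TIP press [   2.1 -154.6  181.2]
 lever~0.216 pull 5.6 radial -2.1
```

Emit:
{"api": "move_arm", "payload": {"moves": [[-0.0017,0.0004,-0.0024,0],[-0.0035,0.0008,-0.0049,0],[-0.0052,0.0013,-0.0073,0],[-0.007,0.0018,-0.0097,0],[-0.0087,0.0023,-0.0122,0],[-0.0105,0.0029,-0.0146,0],[-0.0122,0.0035,-0.017,0],[-0.014,0.0041,-0.0195,0],[-0.0157,0.0047,-0.0219,0],[-0.0175,0.0054,-0.0244,0],[-0.0192,0.0061,-0.0268,0],[-0.021,0.0068,-0.0292,0]]}}

```text
clock: 24.95
eef_pos: [567.8, -11.6, 185.3]
eef_rot: [3.141, 0.62, 2.295]
wrist_force: [2.0, 2.5, 3.2]
finger_gap: 0.6
finger_force: 1.8
```

```bash
python3 -c "
from h import *
lev()"
```

```text
t 24.95 pos [567.8 -11.6 185.3] press [  24.7 -148.   185.3] j [ 0.189  0.148  1.801 -0.658  0.956 -0.211]
 toolax in press: x [-0.814  0.001 -0.581] y [0.001 1.    0.001] z [ 0.581  0.    -0.814] F press [-0.52  3.11  3.18] gap 0.6
 TIP press [   2.1 -148.   217. ]
 lever~0.070 pull 3.9 radial -2.2
```

Emit:
{"api": "move_arm", "payload": {"moves": [[-0.0012,0.0006,-0.0016,0],[-0.0023,0.0012,-0.0033,0],[-0.0035,0.0018,-0.0049,0],[-0.0047,0.0024,-0.0065,0],[-0.0058,0.003,-0.0081,0],[-0.007,0.0036,-0.0098,0],[-0.0081,0.0042,-0.0114,0],[-0.0093,0.0048,-0.013,0],[-0.0105,0.005,-0.0146,0],[-0.0116,0.005,-0.0163,0],[-0.0128,0.005,-0.0179,0],[-0.014,0.005,-0.0195,0]]}}

```text
clock: 26.15
eef_pos: [571.2, -8.7, 208.7]
eef_rot: [-3.141, 0.62, 2.296]
wrist_force: [0.2, 0.4, -0.3]
finger_gap: 0.4
finger_force: 0.0
```

```bash
python3 -c "
from h import *
lev()"
```

```text
t 26.15 pos [571.2  -8.7 208.7] press [  24.7 -143.5  208.7] j [ 0.195  0.133  1.76  -0.636  1.005 -0.247]
 toolax in press: x [-0.814  0.001 -0.581] y [ 0.001  1.    -0.   ] z [ 0.581 -0.001 -0.814] F press [-0.16  0.38 -0.29] gap 0.4
 TIP press [   2.1 -143.5  240.5]
 lever~-0.029 pull -0.1 radial -0.5
```

Contact is gone with the lever at its rest. Back off upward, clear everything and verify the keeper, lever and tube.

Emit:
{"api": "move_arm", "payload": {"moves": [[-0.01,0,-0.015,0],[-0.03,0,-0.045,0],[-0.03,0,-0.085,0],[-0.03,-0.03,-0.12,0],[-0.01,-0.07,-0.14,0],[0,-0.11,-0.15,0],[0,-0.15,-0.15,0],[0,-0.19,-0.15,0],[0,-0.22,-0.15,0],[0,-0.22,-0.15,0],[0,-0.22,-0.15,0]]}}

```text
clock: 27.25
eef_pos: [348.8, -89.4, 331.1]
eef_rot: [3.14, 0.621, 2.293]
wrist_force: [0.1, 0.1, 0.4]
finger_gap: 0.9
finger_force: 0.0
```

Run:
```python
from h import *
from cell import viewer
s,T=sp()
S,Tp=viewer.camera("scene"),viewer.camera("top")
out=[]
for c,n,kc in((S,"scene",(251,168)),(Tp,"top",(263,200))):
    k=pix(cv2.cvtColor(c["frame"],cv2.COLOR_BGR2HSV)[...,2]<45);k=k[np.hypot(*(k-kc).T)<10];print(n,"knob",k.mean(0),len(k),"before: scene 250.4,166.9 / top 262.3,199.7")
    out.append((c["frame"][155:325,215:345] if n=="scene" else c["frame"][90:260,160:340]))
cv2.imwrite("pics/final.png",cv2.resize(np.hstack(out),None,fx=2.5,fy=2.5,interpolation=cv2.INTER_CUBIC))
```

```text
t 27.25 pos [348.8 -89.4 331.1] press [ -62.5 -363.4  331.1] j [ 0.039 -0.542  2.024 -0.49   1.27  -0.63 ]
 toolax in press: x [-0.813  0.003 -0.582] y [0.002 1.    0.002] z [ 0.582  0.    -0.813] F press [-0.06  0.12  0.36] gap 0.9
 TIP press [ -85.1 -363.4  362.8]
scene knob [250.42276423 167.00813008] 123 before: scene 250.4,166.9 / top 262.3,199.7
top knob [262.25663717 199.72566372] 113 before: scene 250.4,166.9 / top 262.3,199.7
```

View pics/final.png

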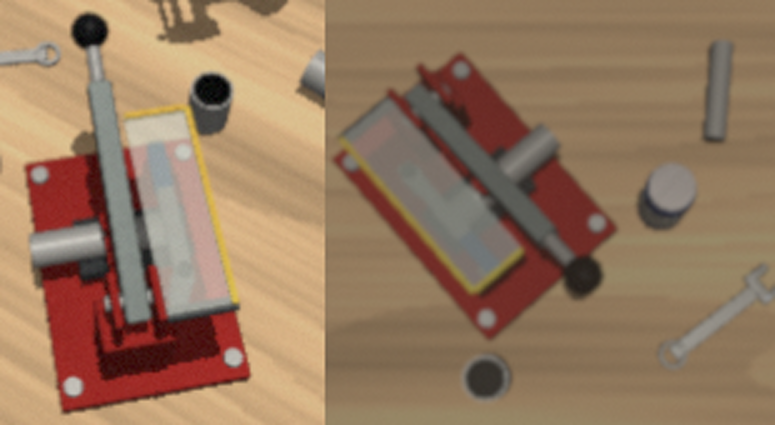

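The keeper lies shut along the press under the guard (blue tip at (158,165) left, (478,250) right). The knob is back to its starting pixel, the tube is in place and the bystanders haven't moved.

```bash
python3 -c "
from cell import manip
print(manip.sign_off())"
```

```text
the job is handed in; nothing more can be done
None
```

I handed the job in at about 27 s: keeper shut past its ball, about 12 N above the free pull held for over 1 s by pressing down on the knob with closed fingertips instead of pinching it, and the lever eased back to rest with the tube and bystanders unmoved; `sign_off()` returned no verdict.

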